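# Turn a saddle board over into the drilling jig and lock it with the turn-button

## Robot

A 7-joint arm with a two-finger parallel gripper is mounted at the origin on the work surface; the furniture and walls round the work are solid. World frame = base frame: x ahead of the robot, y to its left, z up, the work surface at z = 0. Lengths are in m, angles in rad, forces in N, time in s.
With the tool pointing down it reaches from about 0.35 to 0.9 m from the base axis. Payload 8.1 kg.
Tool frame: the origin (TCP) lies between the finger pads; the fingertips stand 22 mm ahead of it and the grasp point (between the pads) lies 3 mm ahead of it (arm.tip_reach is the distance from the TCP to the fingertips, in m); z points along the fingers, y is the line along which they close (so a half turn about z gives the same grasp; the last joint's range is limited). The gripper opens to 92 mm and grips with 3 to 60 N. Pads are 19 mm wide; open, the fingers measure 130 mm over their backs; the gripper's body (75 mm by 190 mm) begins 47 mm behind the grasp point.
Start: joints at [-1.247, 0.434, 0.025, 1.573, -0.012, 1.134, -0.075], TCP at [0.259, 0.569, 0.249] pointing down, gripper open.
Joint ranges: [-2.62, 2.62], [-0.44, 2.09], [-1.27, 1.32], [0.08, 2.57], [-1.32, 4.46], [0.12, 2], [-2.74, 2.74]. Speed limits (rad/s): [2.22, 2.22, 3.01, 3.01, 3.14, 3.14, 3.14].

## Interface

Orientations are given as a rotation vector (axis times angle).
In Python, from cell import telemetry, vision, job, arm gives the robot as it stands. The module is installed in compiled form; this text tells all that it offers.
- The arm moves only by the shell command python3 -m creep 'ROWS' [FORCE]. ROWS is text: rows parted by semicolons, each of 7 numbers parted by spaces: the finger opening in cm, from 0 to 9.18, then the shift along the tool's x, y, z in cm, then the turn, a rotation vector about the tool's x, y, z in degrees. A call has 1 to 5 rows; each row is the pose to reach, as a shift and turn from the pose commanded when the call began, along the tool's axes at that moment; what a row does not reach only later rows make up. A row lasts 1/8 s, in which the tool goes at most 62.5 mm and 10.7 degrees, less where a joint would pass 70% of its speed; a pose out of reach is approached as far as the arm can. A call with a gripper value outside its range is refused whole. The fingers move at their own pace and stop on an object; FORCE is the grip in N (left out, the last holds). Time passes only in rows, so rows that repeat a pose let the fingers close. It gives the time, the measured TCP pose, the force, the opening and the grip force at its end, in the units of the state.
- telemetry.observe(): the state, without advancing time (a new reading comes with each control period).
- vision.get_image(name): name is "scene" or "top" or "wrist"; returns the picture (384x512x3 uint8, red, green, blue); there is no depth.
- vision.camera_info(name): a dict with "fov_y" (degrees; the focal length in pixels is half the picture's height over the tangent of half this angle, whatever the lens; pixels are square), "cx", "cy" (the principal point, pixels), "extrinsics" (4x4, takes a point from camera to world coordinates). Camera axes: x right, y down, z forward; pixel columns grow to the right and rows downward; lengths in m; the calibration is good to about 2 mm. A picture is of the moment at which its call begins: read the wrist's pose just before it. camera_info takes no time and is no camera call; for the wrist camera it gives the pose at the moment of the call.
- job.sign_off(): hands the job in; it is judged then, once.
The state is a dict: "clock": time; "joints": joint angles; "dq": joint speeds; "joint_efforts": joint torques, N m; "position": TCP position; "ee_rot": TCP orientation; "force": force on the tool from outside, world axes, zero at the start; "ft_torque": the same for the moment, N m; "width": opening from 0.0 (shut) to 1.0 (fully open); "gripper_force": force on a finger pad.
Only numpy, scipy, OpenCV 4.12 (cv2) and the standard library are available. Lean on these libraries where they do the work, as an engineer would, in place of code of your own. Each camera call takes 0.05 s, during which the arm holds its last target. There are 200 camera calls.

## Task

Load the drilling jig: push the loose wooden board against the jig's front edge until it tips up and rolls over onto the jig, channel side up; then push it flush against the back fence and the end stop, and last swing the turn-button fully across it. Push with the fingertips only, never pick the board up or carry it, and leave everything else on the table where it is.

Things in the scene. Friction and masses are not known exactly. Their poses are not given: they have to be found in the camera images.
- jig: drilling jig screwed to the table: plywood base 112 (x) x 190 (y) x 12 mm with a fence along the back, an end stop at the left end and a turn-button on the fence. Origin: centre of its underside, on the table; z up, +x towards the fence, +y towards the end stop. The clear deck between front edge and fence is 90 mm deep.
- jig_edge (a point): middle of the top of the jig's front edge (jig x = -56 mm), 12 mm above the table; below it the base's front face is vertical down to the table. The board is tipped against this edge. Axes as the jig's.
- jig_corner (a point): point on the deck, 12 mm above the table, where the fence's inner face (jig x = +34 mm; fence 18 mm thick, 22 mm above the deck, full length) meets the line of the end stop's inner face (jig y = +75 mm; stop 20 mm wide in y, 16 mm high, from x = -18 to +32 mm). Axes as the jig's.
- board: loose wooden board, 70 (x) x 150 (y) x 20 (z) mm, about 0.18 kg, flat on the table in front of the jig, alone (a finished one lies far left). Origin: centre of the channelled face, which is below at the start; z points from there to the plain face: up at the start, down at the end. A channel 28 mm wide, 8 mm deep runs along y. Its +x side faces the jig; friction with the fingers about 0.5 or more.
- board_mid (a point): the middle of the board, 10 mm from both faces; axes as the board's
- turn_button (a joint): wooden bar 70 x 15 x 8 mm on top of the fence, pivot at jig x = +43, y = -30 mm, underside 34.5 mm above the table (2.5 mm over a board lying on the deck). 0 rad: parked along the fence, pointing to jig +y; 1.57 rad, its limit, anticlockwise from above: across the deck, pointing to jig -x. Stays where left; about 0.5 N at the peg moves it.
- button_peg (a point): point 54.5 mm above the table on the axis of the upright steel peg near the turn-button's free end, 45 mm from the pivot; the peg is 11 mm thick and reaches from 42.5 to 66.5 mm above the table
- drill: cordless drill lying on its side, far left, 178 x 245 x 63 mm; leave it
- tape_rule: tape measure, 89 x 126 x 40 mm, far left at the back; leave it
- bracket: small zinc angle bracket, 30 x 36 x 38 mm, right of the jig near the frame's upright post; leave it
- pencil: carpenter's pencil, 7 x 142 x 7 mm, on the table between the jig and the pipe frame; leave it
- post_top (a point): top of the nearer upright post of the fixed pipe frame that lies between robot and work: the post is 30 mm thick and stands from the table up to this point, 314 mm up. A second post as high stands at world x = 0.21, y = 0.36 m; the frame's lying bars are 32 mm high. Pass over them and keep clear of the posts.

How it is judged:
On the way, in this order (a step that is already met when the one before it is completed fails the run):
1. the board is tipped up on edge at the jig's front edge (angle between board's own z axis and vertical between 1.1 and 2.1 rad and x of board_mid in the frame of jig between -0.11 and 0.02 m), for 0.05 s.
2. the board lies turned over on the deck (angle between board's own z axis and vertical above 3 rad and height (world z) of board_mid between 0.019 and 0.026 m and x of board_mid in the frame of jig above -0.056 m), for 0.2 s.
3. the board is flush against fence and end stop (angle between board's own z axis and vertical above 3 rad and x of board_mid in the frame of jig above -0.0045 m and y of board_mid in the frame of jig above -0.0035 m and angle between the y axis of board and the y axis of jig, either way round below 0.03 rad), for 0.2 s.
4. the turn-button is swung across the board (value of joint turn_button above 1.35 rad), for 0.2 s.
At the end, for the whole second after the job is handed in: The board lies flat on the jig's deck, turned over (channel up), its middle within 4 mm of where it touches both the fence and the end stop, parallel to the fence within 0.03 rad, at rest; the turn-button stands at 1.35 rad or more (angle between board's own z axis and vertical above 3 rad and height (world z) of board_mid between 0.019 and 0.026 m and x of board_mid in the frame of jig between -0.0055 and 0.0025 m and y of board_mid in the frame of jig between -0.0045 and 0.004 m and angle between the y axis of board and the y axis of jig, either way round below 0.03 rad and value of joint turn_button above 1.35 rad and linear speed of board below 0.01 m/s).
It fails at once if the board is lifted or carried, or tilted up away from the jig's edge, instead of being pushed over it (height (world z) of board_mid above 0.062 m or (angle between board's own z axis and vertical below 0.3 rad and height (world z) of board_mid above 0.026 m) or (angle between board's own z axis and vertical above 2.85 rad and height (world z) of board_mid above 0.042 m) or (angle between board's own z axis and vertical between 0.3 and 2.85 rad and x of board_mid in the frame of jig below -0.115 m)).
It fails at once if another thing on the table is pushed away (distance of any of drill, tape_rule, bracket, pencil from where it was at the start of the episode above 0.02 m).
It also fails if it takes over 72 s, if anything falls off the work surface, if the arm or the gripper's body presses on something with over 40 N, if the wrist force passes 120 N, or if a joint passes its speed limit or range.

## Working session

There is one attempt and no reset: what is moved stays moved. The work goes in short steps, Python scripts to look and compute and a shell command to move; the robot and the scene stay as the last step left them, time stands still between calls to the robot, and variables do not carry over. Pictures are saved under pics/ and viewed, at most 12 in all, crops included, and the job is handed in when it is done.

```bash
mkdir -p pics; python3 - <<'E'
from cell import telemetry, vision, job, arm
import cv2,numpy as np
s=telemetry.observe(); print(s)
for n in("top","scene"):
    im=vision.get_image(n); cv2.imwrite(f"pics/{n}0.png",im[...,::-1]); c=vision.camera_info(n); print(n,c)
E
```

```text
{'clock': 0.0, 'joints': array([-1.24658762,  0.4351912 ,  0.02498343,  1.57409465, -0.01160817,
        1.13401449, -0.07506095]), 'dq': array([-0.00099127,  0.00014434, -0.00123555, -0.00120126,  0.00030883,
        0.00022495,  0.00095076]), 'joint_efforts': array([-9.25662462e-04, -6.67833567e+01,  9.84437875e-01, -3.14466190e+01,
       -6.06315164e-02,  4.25625255e-02,  1.19020106e-04]), 'position': array([0.25858333, 0.56846964, 0.24796577]), 'ee_rot': array([-6.65378033e-01, -3.07012178e+00,  2.43513022e-03]), 'force': array([ 0.38226356, -0.52234996,  0.53922903]), 'ft_torque': array([-0.05364554, -0.02351521,  0.01705276]), 'gripper_force': 0.0, 'width': 1.002387352282315}
top {'fov_y': 48.34394541689589, 'cx': 252.55436608324584, 'cy': 189.85580711412905, 'extrinsics': array([[-0.01605287, -0.98207382,  0.18781191,  0.31766919],
       [-0.9998434 ,  0.01716604,  0.00430201,  0.33556922],
       [-0.00744888, -0.18771344, -0.98219559,  1.27355534],
       [ 0.        ,  0.        ,  0.        ,  1.        ]])}
scene {'fov_y': 44.45379377099945, 'cx': 257.9195559425435, 'cy': 197.96106719118475, 'extrinsics': array([[-0.70983603, -0.51103911,  0.48473894, -0.12085088],
       [-0.70416174,  0.53146833, -0.47084781,  0.9890536 ],
       [-0.01700175, -0.67555935, -0.73710956,  1.16089927],
       [ 0.        ,  0.        ,  0.        ,  1.        ]])}
```

```bash
python3 - <<'E'
import cv2
for n in("top","scene"):
    im=cv2.imread(f"pics/{n}0.png"); cv2.imwrite(f"pics/{n}0b.png",cv2.resize(im,(800,600),interpolation=cv2.INTER_CUBIC))
E
```

```text
(no output)
```

View pics/top0b.png

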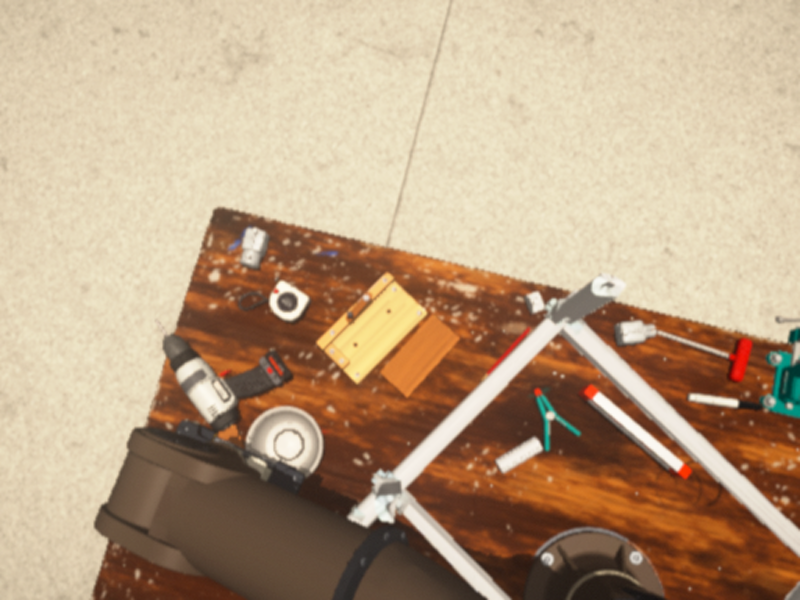

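View pics/scene0b.png

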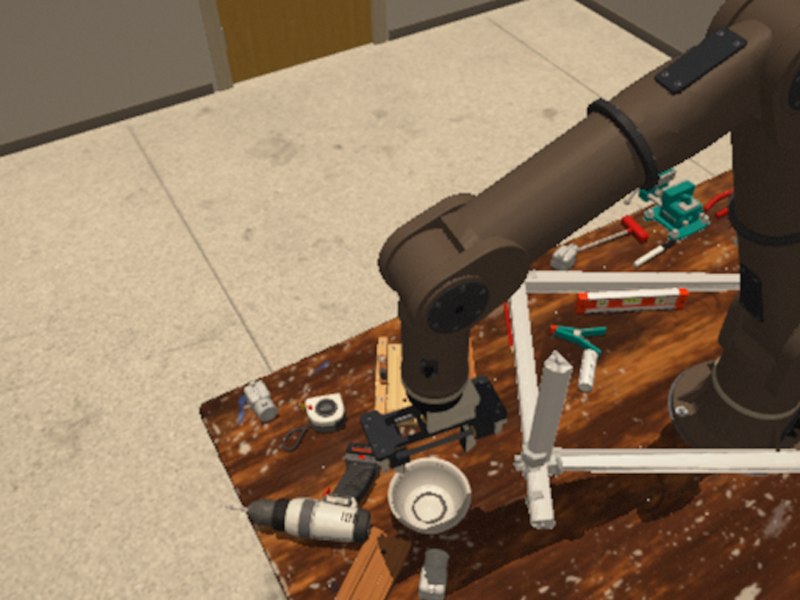

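The top view shows the jig (yellow) with corners about (388,274), (428,313), (358,382) and (318,343), with the fence at upper left and the stop at lower left. The board lies at about (420,356), right against the front edge. The pencil is the red stick at (508,352), the bracket is at (537,300), and the post is at (575,315) with its top at (607,285). The scene view has the jig mostly hidden by the arm.

```bash
cat > h.py <<'E'
from cell import telemetry, vision, job, arm
import cv2,numpy as np
from scipy.spatial.transform import Rotation as R
def ray(c,uv,z,H=384):
    f=H/2/np.tan(np.radians(c["fov_y"]/2)); E=c["extrinsics"]
    d=E[:3,:3]@np.array([(uv[0]-c["cx"])/f,(uv[1]-c["cy"])/f,1]); o=E[:3,3]
    return o+d*(z-o[2])/d[2]
def proj(c,P,H=384):
    f=H/2/np.tan(np.radians(c["fov_y"]/2)); E=c["extrinsics"]
    p=E[:3,:3].T@(np.asarray(P)-E[:3,3]); return np.array([c["cx"]+f*p[0]/p[2],c["cy"]+f*p[1]/p[2]])
E
python3 - <<'E'
from h import *
c=vision.camera_info("top")
k=.64
for n,u,v,z in [("fence R",388,274,.034),("front R",428,313,.012),("front L",358,382,.012),("fence L",318,343,.03),("bd1",431,315,.02),("bd2",460,338,.02),("bd3",407,396,.02),("bd4",382,368,.02),("pencil",530,330,.007),("pencil",487,378,.007),("brk",537,300,.02),("posttop",607,285,.314),("postbase",568,318,.0)]:
    print(n,ray(c,(u*k,v*k),z).round(3))
im=cv2.imread("pics/top0.png")[160:265,190:310]
w=vision.camera_info("wrist"); print(w)
cv2.imwrite("pics/w0.png",cv2.resize(vision.get_image("wrist")[...,::-1],(640,480)))
cv2.imwrite("pics/crop0.png",cv2.resize(im,None,fx=5.7,fy=5.7,interpolation=cv2.INTER_CUBIC))
E
```

```text
fence R [0.599 0.353 0.034]
front R [0.526 0.278 0.012]
front L [0.397 0.412 0.012]
fence L [0.47  0.486 0.03 ]
bd1 [0.521 0.273 0.02 ]
bd2 [0.476 0.219 0.02 ]
bd3 [0.369 0.321 0.02 ]
bd4 [0.422 0.367 0.02 ]
pencil [0.491 0.084 0.007]
pencil [0.401 0.17  0.007]
brk [0.546 0.07  0.02 ]
posttop [0.513 0.029 0.314]
postbase [0.514 0.008 0.   ]
{'fov_y': 58.69084239725835, 'cx': 254.046938043907, 'cy': 197.26943901374904, 'extrinsics': array([[ 4.12534972e-01,  8.82440085e-01,  2.26084926e-01,
         1.98724097e-01],
       [ 9.10941293e-01, -3.99374837e-01, -1.03371664e-01,
         5.95884972e-01],
       [-9.26669265e-04,  2.48594521e-01, -9.68607199e-01,
         3.83771324e-01],
       [ 0.00000000e+00,  0.00000000e+00,  0.00000000e+00,
         1.00000000e+00]])}
```

View pics/crop0.png

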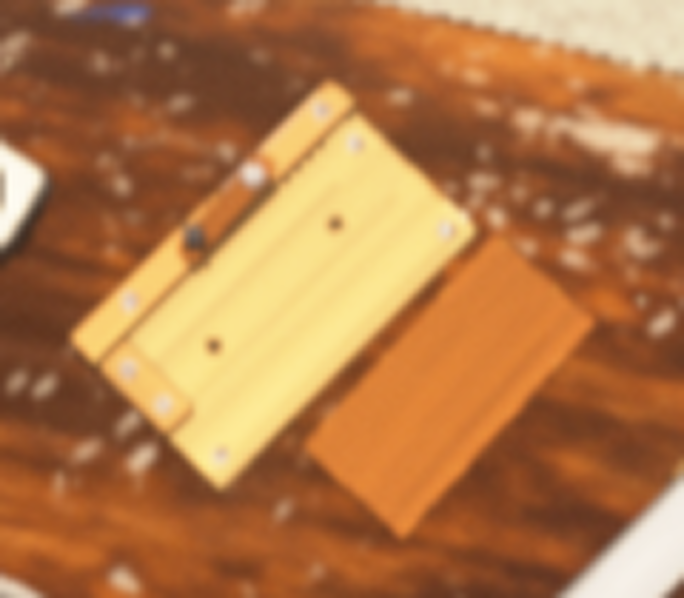

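View pics/w0.png

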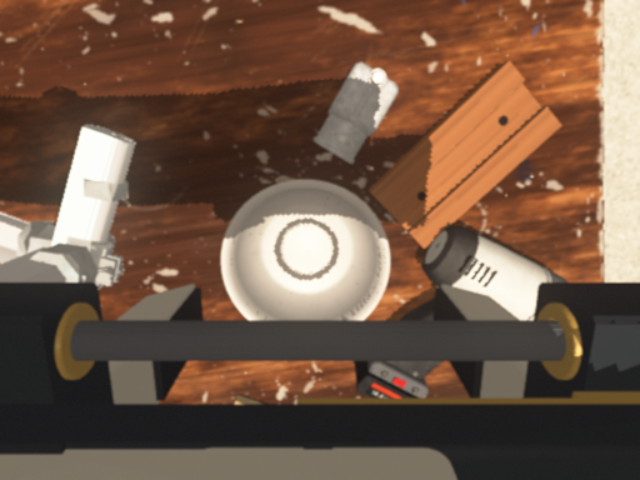

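The crop shows the jig's front edge from (222,490) to (475,232) and the fence's outer corners at (330,80) and (72,340). The board's corners are (495,235), (595,322), (402,538) and (308,445), and there is a small gap to the jig. The wrist picture shows only the bowl, the drill and the finished board.

```bash
python3 - <<'E'
from h import *
from scipy.optimize import least_squares as LS
c=vision.camera_info("top")
cr=lambda u,v:np.array([190+(u+.5)/5.7-.5,160+(v+.5)/5.7-.5])
def fit(L,x0):
    def W(p,q): return np.array([p[0]+np.cos(p[2])*q[0]-np.sin(p[2])*q[1],p[1]+np.sin(p[2])*q[0]+np.cos(p[2])*q[1],q[2]])
    r=LS(lambda p:np.concatenate([ray(c,uv,q[2])[:2]-W(p,q)[:2] for uv,q in L]),x0)
    print(r.x.round(4),np.degrees(r.x[2]).round(2),"resid mm",(r.fun*1e3).round(1)); return r.x
j=fit([(cr(475,232),(-.056,-.095,.012)),(cr(222,490),(-.056,.095,.012)),(cr(330,80),(.052,-.095,.034)),(cr(72,340),(.052,.095,.034)),
 (cr(253,174),(.043,-.03,.0425)),(cr(194,237),(.043,.015,.0545))],[.5,.38,.78])
b=fit([(cr(495,235),(.035,-.075,.02)),(cr(595,322),(-.035,-.075,.02)),(cr(402,538),(-.035,.075,.02)),(cr(308,445),(.035,.075,.02))],[.45,.29,.78])
M=np.array([[np.cos(j[2]),-np.sin(j[2])],[np.sin(j[2]),np.cos(j[2])]])
print("board in jig",M.T@(b[:2]-j[:2]),np.degrees(b[2]-j[2]))
np.save("jig.npy",j)
# tool now, in jig axes
s=telemetry.observe(); T=R.from_rotvec(s["ee_rot"]).as_matrix(); print(T.round(3))
# desired: z axis tip lead toward +xj by tilt a
a=np.radians(20)
X=np.array([*M[:,0],0]);Y=np.array([*M[:,1],0]);Z=np.array([0,0,1.])
for sg in(1,-1):
  for al in (0,a):
    z=np.sin(al)*X-np.cos(al)*Z; y=sg*Y; x=np.cross(y,z)
    D=np.c_[x,y,z]; print(sg,al,"rel turn deg",np.degrees(R.from_matrix(T.T@D).as_rotvec()).round(1))
print(arm.tip_reach)
E
```

```text
[0.5001 0.3859 0.7806] 44.73 resid mm [-1.   1.8  0.5  0.2  0.2  0.3 -0.1 -0.9  1.5  0.6 -1.1 -1.8]
[0.4457 0.2957 0.8193] 46.94 resid mm [-1.4  0.7 -0.1  1.4  0.7  0.9  0.8 -3. ]
board in jig [-0.10211788 -0.02588211] 2.2186716008065264
[[-0.91   0.414 -0.   ]
 [ 0.414  0.91  -0.001]
 [-0.    -0.001 -1.   ]]
1 0 rel turn deg [ -0.1  -0.  -69.2]
1 0.3490658503988659 rel turn deg [-12.1 -17.5 -68.4]
-1 0 rel turn deg [-0.000e+00  1.000e-01  1.108e+02]
-1 0.3490658503988659 rel turn deg [-19.4  13.4 109.5]
0.022
```

```bash
cat >> h.py <<'E'
J=np.load("jig.npy")
def jig2w(q): c,s=np.cos(J[2]),np.sin(J[2]); return np.array([J[0]+c*q[0]-s*q[1],J[1]+s*q[0]+c*q[1],q[2]])
def w2jig(w): c,s=np.cos(J[2]),np.sin(J[2]); d=np.asarray(w)[:2]-J[:2]; return np.array([c*d[0]+s*d[1],-s*d[0]+c*d[1],w[2]])
def go(tip,al=0,yaw=0,base=None):
    """row numbers (cm, deg) bringing the fingertip middle to tip (jig frame, m) with tilt al deg (tips lead +x)"""
    s=telemetry.observe(); T=R.from_rotvec(s["ee_rot"]).as_matrix()
    a=np.radians(al); th=J[2]+np.radians(yaw); X=np.array([np.cos(th),np.sin(th),0]);Y=np.array([-np.sin(th),np.cos(th),0])
    z=np.sin(a)*X+np.array([0,0,-np.cos(a)]); D=np.c_[np.cross(Y,z),Y,z]
    p=jig2w(tip)-.022*z
    print(tip,al,(T.T@(p-s["position"])*100).round(2),np.degrees(R.from_matrix(T.T@D).as_rotvec()).round(1))
def tip():
    s=telemetry.observe(); T=R.from_rotvec(s["ee_rot"]).as_matrix()
    t=w2jig(s["position"]+.022*T[:,2]); d=R.from_euler("z",-J[2]).as_matrix()@T
    print("t",round(s["clock"],2),"tip jig",t.round(4),"F jig",(R.from_euler("z",-J[2]).as_matrix()@s["force"]).round(1),"z",d[:,2].round(3),"y",d[:,1].round(3),"w",round(s["width"],2))
E
python3 -c "
from h import *
tip(); go((-.19,-.026,.30),0); go((-.19,-.026,.30),15)"
python3 -m creep '9.18 0 0 -6 0 0 0;9.18 0 0 -10 0 0 0;9.18 0 0 -12 0 0 0;9.18 0 0 -12 0 0 0'
```

```text
t 0.15 tip jig [-0.043   0.2997  0.2262] F jig [ 0.   0.6 -0.9] z [-0.001 -0.    -1.   ] y [ 0.935  0.355 -0.001] w 1.01
(-0.19, -0.026, 0.3) 0 [-25.22 -25.33  -7.35] [ -0.1  -0.  -69.2]
(-0.19, -0.026, 0.3) 15 [-25.02 -25.86  -7.28] [ -9.1 -13.2 -68.8]
clock: 0.65
position: [0.259, 0.5695, 0.37]
ee_rot: [0.665, 3.07, 0.004]
force: [0.0, -0.4, 0.1]
width: 1.002
gripper_force: 0.0
```

```bash
python3 -m creep '9.18 -5 -5 0 0 0 0;9.18 -9 -9 0 0 0 -10;9.18 -13 -13 0 0 0 -20;9.18 -17 -17 0 0 0 -30;9.18 -21 -21 0 0 0 -40'; python3 -c "
from h import *
tip(); go((-.18,-.026,.20),15);go((-.18,-.026,.20),0)"
```

```text
clock: 1.27
position: [0.3626, 0.2897, 0.3672]
ee_rot: [0.427, -3.111, 0.002]
force: [1.4, 0.3, 1.1]
width: 0.997
gripper_force: 0.0
t 1.27 tip jig [-0.1655  0.0284  0.3452] F jig [ 1.2 -0.8  1.1] z [-0.002 -0.    -1.   ] y [ 0.486  0.874 -0.001] w 1.0
(-0.18, -0.026, 0.2) 15 [-0.9  -5.72 14.6 ] [ -3.8 -14.8 -28.9]
(-0.18, -0.026, 0.2) 0 [-1.4  -5.44 14.52] [ -0.   -0.1 -29.1]
```

```bash
python3 -m creep '9.18 -0.9 -4 4 0 0 -10;9.18 -0.9 -5.7 8 -2 -7 -20;9.18 -0.9 -5.7 12 -3.8 -14.8 -28.9;9.18 -0.9 -5.7 14.6 -3.8 -14.8 -28.9;9.18 -0.9 -5.7 14.6 -3.8 -14.8 -28.9'; python3 -c "
from h import *
tip(); go((-.165,-.026,.06),15);go((-.165,-.026,.004),15)
c=vision.camera_info('wrist'); im=vision.get_image('wrist'); np.save('c1.npy',c,allow_pickle=True)
im=cv2.resize(im,(800,600),interpolation=cv2.INTER_CUBIC)[...,::-1].copy()
for q in [(-.056,-.095,.012),(-.056,.095,.012),(.034,-.095,.012),(.034,.075,.034),(.043,.015,.0545),(-.067,-.101,.02),(-.137,-.101,.02),(-.067,.049,.02),(-.137,.049,.02)]:
  u=proj(c,jig2w(q))/.64; print(q,u.round()); cv2.circle(im,tuple(int(i) for i in u),3,(255,0,255),-1)
cv2.imwrite('pics/w1.png',im)"
```

```text
clock: 1.9
position: [0.3841, 0.2375, 0.2201]
ee_rot: [-1.094, 2.685, 0.142]
force: [-0.3, 0.5, 0.4]
width: 1.004
gripper_force: 0.0
t 1.9 tip jig [-0.1812 -0.0239  0.1988] F jig [0.1 0.6 0.4] z [ 0.255 -0.002 -0.967] y [0.007 1.    0.   ] w 1.0
(-0.165, -0.026, 0.06) 15 [ 1.98 -0.2  13.83] [-0.1 -0.2 -0.4]
(-0.165, -0.026, 0.004) 15 [ 3.41 -0.2  19.25] [-0.1 -0.2 -0.4]
(-0.056, -0.095, 0.012) [302. 367.]
(-0.056, 0.095, 0.012) [560. 366.]
(0.034, -0.095, 0.012) [312. 457.]
(0.034, 0.075, 0.034) [525. 477.]
(0.043, 0.015, 0.0545) [450. 506.]
(-0.067, -0.101, 0.02) [290. 361.]
(-0.137, -0.101, 0.02) [279. 273.]
(-0.067, 0.049, 0.02) [501. 360.]
(-0.137, 0.049, 0.02) [510. 271.]
```

View pics/w1.png

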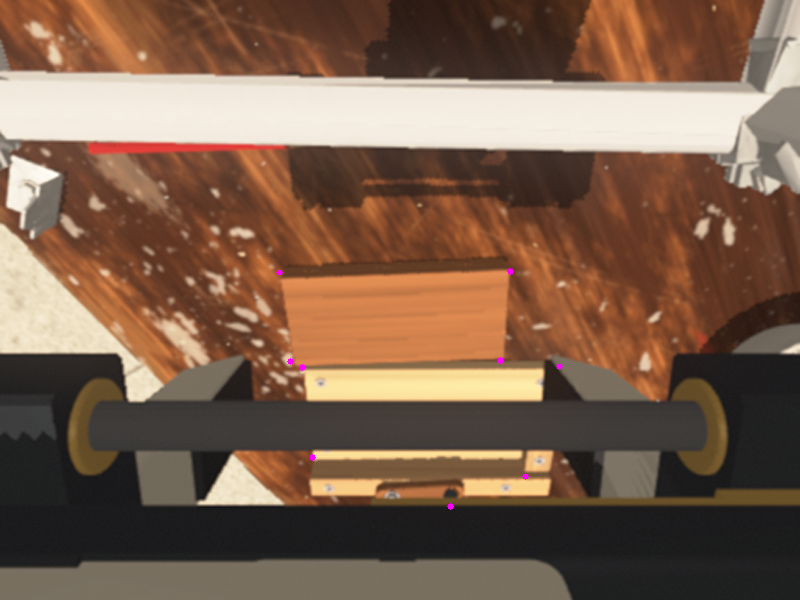

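The wrist picture agrees with the fit to within about 2–3 mm: board corners at (283,279), (508,271), (502,360) and (290,362), jig front edge at row 363. The pencil (red) sits under the white bar's edge at about (190,147), clear of my path.

Next I lower behind the board.

```bash
cat >> h.py <<'E'
def pose(corner,al,yaw=0):
    a=np.radians(al); th=J[2]+np.radians(yaw); X=np.array([np.cos(th),np.sin(th),0]);Y=np.array([-np.sin(th),np.cos(th),0])
    z=np.sin(a)*X+np.array([0,0,-np.cos(a)]); D=np.c_[np.cross(Y,z),Y,z]
    return jig2w(corner)-.022*z+.0095*D[:,0],D
def rows(targets,base=None):
    """targets: [(corner(jig), al, yaw)]; base the same or None=measured"""
    if base is None:
        s=telemetry.observe(); p0,T=s["position"],R.from_rotvec(s["ee_rot"]).as_matrix()
    else: p0,T=pose(*base)
    for t in targets:
        p,D=pose(*t); print(np.array(t[0]).round(3),t[1],(T.T@(p-p0)*100).round(2),np.degrees(R.from_matrix(T.T@D).as_rotvec()).round(1))
E
python3 -c "
from h import *
rows([((-.155,-.026,.06),10),((-.155,-.026,.005),10)])"
```

```text
[-0.155 -0.026  0.06 ] 10 [ 2.02 -0.2  14.13] [-0.1  4.9 -0.4]
[-0.155 -0.026  0.005] 10 [ 3.44 -0.19 19.45] [-0.1  4.9 -0.4]
```

```bash
python3 -m creep '9.18 1 -0.2 6 -0.1 4.9 -0.4;9.18 2 -0.2 12 -0.1 4.9 -0.4;9.18 3 -0.2 17.5 -0.1 4.9 -0.4;9.18 3.4 -0.2 19.3 -0.1 4.9 -0.4;9.18 3.4 -0.2 19.3 -0.1 4.9 -0.4'; python3 -c "
from h import *
tip(); rows([((x,-.026,.005),10) for x in (-.150,-.14,-.135,-.128,-.124)])"
```

```text
clock: 2.58
position: [0.4005, 0.2508, 0.0266]
ee_rot: [-1.134, 2.753, 0.101]
force: [-1.0, -0.4, 0.4]
width: 1.001
gripper_force: 0.0
t 2.58 tip jig [-0.1619 -0.0259  0.005 ] F jig [-1.   0.4  0.4] z [ 0.175  0.    -0.985] y [-0.001  1.     0.   ] w 1.0
[-0.15  -0.026  0.005] 10 [-0.23 -0.01  0.21] [0.  0.1 0. ]
[-0.14  -0.026  0.005] 10 [-1.21 -0.01  0.38] [0.  0.1 0. ]
[-0.135 -0.026  0.005] 10 [-1.71 -0.01  0.47] [0.  0.1 0. ]
[-0.128 -0.026  0.005] 10 [-2.4  -0.01  0.59] [0.  0.1 0. ]
[-0.124 -0.026  0.005] 10 [-2.79 -0.01  0.66] [0.  0.1 0. ]
```

```bash
python3 -m creep '9.18 -0.7 0 0.25 0 0 0;9.18 -1.2 0 0.35 0 0 0;9.18 -1.7 0 0.4 0 0 0;9.18 -2.1 0 0.45 0 0 0;9.18 -2.4 0 0.5 0 0 0'; python3 -c "
from h import *
tip()"; python3 -m creep '9.18 -0.2 0 0 0 0 0;9.18 -0.2 0 0 0 0 0';python3 -c "
from h import *
tip()"
```

```text
clock: 3.2
position: [0.4176, 0.2674, 0.027]
ee_rot: [-1.133, 2.751, 0.101]
force: [-1.4, -2.1, 1.8]
width: 1.0
gripper_force: 1.4
t 3.2 tip jig [-0.1381 -0.0262  0.0054] F jig [-2.5 -0.5  1.8] z [ 0.177 -0.    -0.984] y [-0.001  1.    -0.   ] w 1.0
clock: 3.45
position: [0.4194, 0.2691, 0.0273]
ee_rot: [-1.133, 2.75, 0.101]
force: [-1.5, -0.6, -0.0]
width: 0.999
gripper_force: 0.3
t 3.45 tip jig [-0.1356 -0.0262  0.0057] F jig [-1.5  0.6 -0. ] z [ 0.178 -0.    -0.984] y [-0.001  1.    -0.001] w 1.0
```

```bash
for i in 1 2; do python3 -m creep '9.18 -0.2 0 0.07 0 0 0;9.18 -0.2 0 0.07 0 0 0';python3 -c "
from h import *
tip()"; done
```

```text
clock: 3.7
position: [0.42, 0.2698, 0.0266]
ee_rot: [-1.134, 2.752, 0.1]
force: [-3.3, -2.6, 2.9]
width: 1.002
gripper_force: 2.1
t 3.7 tip jig [-0.1347 -0.0262  0.005 ] F jig [-4.2  0.5  2.9] z [ 0.176 -0.    -0.984] y [-0.001  1.    -0.   ] w 1.0
clock: 3.95
position: [0.4202, 0.2701, 0.0259]
ee_rot: [-1.134, 2.755, 0.099]
force: [-6.6, -6.3, 5.2]
width: 1.0
gripper_force: 4.5
t 3.95 tip jig [-0.1344 -0.0261  0.0042] F jig [-9.1  0.2  5.2] z [ 0.173  0.    -0.985] y [-0.  1.  0.] w 1.0
```

```bash
cat >> h.py <<'E'
def arc(th,v=(-.066,-.0075),al=None,piv=(-.0555,.012)):
    t=np.radians(th); c,s=np.cos(t),np.sin(t)
    return ((piv[0]+v[0]*c+v[1]*s,-.026,piv[1]-v[0]*s+v[1]*c), 10-th/3 if al is None else al)
E
python3 -c "
from h import *
b=((-.0555-.067,-.026,.0038),10)
rows([arc(t) for t in (3,8,14,20,26)],b)
for t in range(26,120,30): rows([arc(t+k) for k in (6,12,18,24,30)],arc(t))"
```

```text
[-0.122 -0.026  0.008] 9.0 [-0.18  0.   -0.41] [0. 1. 0.]
[-0.122 -0.026  0.014] 7.333333333333334 [-0.34  0.   -1.01] [0.  2.7 0. ]
[-0.121 -0.026  0.021] 5.333333333333333 [-0.59  0.   -1.71] [-0.   4.7  0. ]
[-0.12  -0.026  0.028] 3.333333333333333 [-0.91  0.   -2.39] [0.  6.7 0. ]
[-0.118 -0.026  0.034] 1.333333333333334 [-1.3   0.   -3.03] [0.  8.7 0. ]
[-0.115 -0.026  0.041] -0.6666666666666661 [-0.36 -0.   -0.67] [-0.  2. -0.]
[-0.112 -0.026  0.047] -2.666666666666666 [-0.78 -0.   -1.3 ] [-0.  4. -0.]
[-0.108 -0.026  0.052] -4.666666666666666 [-1.27 -0.   -1.89] [ 0.  6. -0.]
[-0.104 -0.026  0.058] -6.666666666666668 [-1.81 -0.   -2.43] [-0.  8. -0.]
[-0.099 -0.026  0.063] -8.666666666666668 [-2.41 -0.   -2.92] [-0. 10.  0.]
[-0.093 -0.026  0.067] -10.666666666666668 [-0.56 -0.   -0.53] [ 0.  2. -0.]
[-0.087 -0.026  0.07 ] -12.666666666666668 [-1.17 -0.   -1.01] [-0.  4. -0.]
[-0.081 -0.026  0.073] -14.666666666666668 [-1.82 -0.   -1.43] [ 0.  6. -0.]
[-0.074 -0.026  0.076] -16.666666666666668 [-2.52 -0.   -1.78] [ 0.  8. -0.]
[-0.068 -0.026  0.077] -18.666666666666668 [-3.24 -0.   -2.06] [ 0. 10. -0.]
[-0.061 -0.026  0.078] -20.666666666666668 [-0.7   0.   -0.34] [-0.  2.  0.]
[-0.054 -0.026  0.078] -22.666666666666664 [-1.43  0.   -0.61] [-0.  4.  0.]
[-0.047 -0.026  0.078] -24.666666666666664 [-2.19  0.   -0.8 ] [-0.  6.  0.]
[-0.04  -0.026  0.077] -26.666666666666664 [-2.95 -0.   -0.93] [-0.  8.  0.]
[-0.033 -0.026  0.075] -28.666666666666664 [-3.73  0.   -0.97] [-0. 10.  0.]
[-0.027 -0.026  0.072] -30.666666666666664 [-0.77  0.   -0.11] [-0.  2.  0.]
[-0.021 -0.026  0.069] -32.666666666666664 [-1.54 -0.   -0.14] [-0.  4.  0.]
[-0.015 -0.026  0.065] -34.666666666666664 [-2.31 -0.   -0.09] [-0.  6.  0.]
[-0.01  -0.026  0.06 ] -36.666666666666664 [-3.07 -0.    0.03] [-0.  8.  0.]
[-0.005 -0.026  0.055] -38.666666666666664 [-3.82 -0.    0.22] [-0. 10.  0.]
```

```bash
python3 -m creep '9.18 -0.2 0 -0.4 0 1 0;9.18 -0.36 0 -1 0 2.7 0;9.18 -0.6 0 -1.7 0 4.7 0;9.18 -0.9 0 -2.4 0 6.7 0;9.18 -1.3 0 -3 0 8.7 0'; python3 -c "
from h import *
tip()
cv2.imwrite('pics/t2.png',cv2.resize(vision.get_image('scene')[...,::-1][150:350,180:380],(600,600)))"
```

```text
clock: 4.58
position: [0.4258, 0.2757, 0.058]
ee_rot: [-1.189, 2.887, 0.013]
force: [-5.6, -3.7, 1.6]
width: 1.003
gripper_force: 3.2
t 4.58 tip jig [-0.1299 -0.026   0.036 ] F jig [-6.6  1.3  1.6] z [ 0.021 -0.    -1.   ] y [-0.001  1.    -0.   ] w 1.0
```

View pics/t2.png

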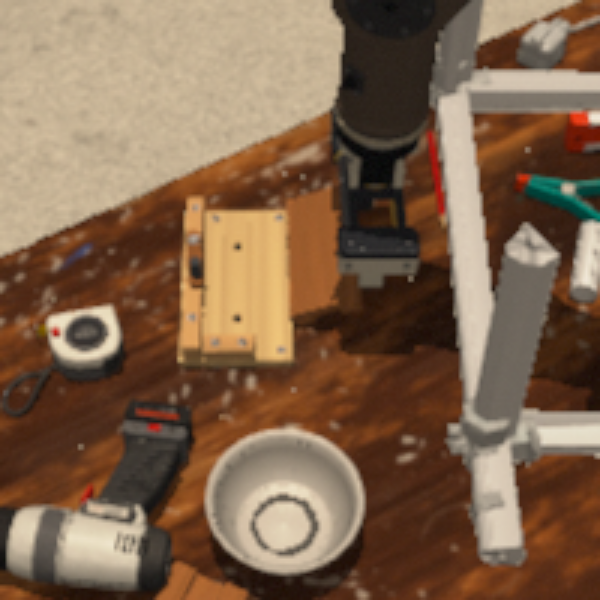

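The scene picture shows the board at about (315,250), tilted up with its far edge at the fingers, and its near edge on the jig's front edge. The lift holds, so I continue the roll.

```bash
python3 -m creep '9.18 -0.4 0 -0.67 0 2 0;9.18 -0.8 0 -1.3 0 4 0;9.18 -1.3 0 -1.9 0 6 0;9.18 -1.8 0 -2.4 0 8 0;9.18 -2.4 0 -2.9 0 10 0'; python3 -c "
from h import *
tip()"
```

```text
clock: 5.25
position: [0.4432, 0.2927, 0.0882]
ee_rot: [1.143, -2.774, 0.087]
force: [-3.6, -3.4, 4.7]
width: 1.003
gripper_force: 3.4
t 5.25 tip jig [-0.1093 -0.0262  0.0665] F jig [-4.9  0.2  4.7] z [-0.151 -0.    -0.989] y [-0.001  1.    -0.   ] w 1.0
```

```bash
python3 -m creep '9.18 -0.56 0 -0.45 0 2 0;9.18 -1.17 0 -0.9 0 4 0;9.18 -1.82 0 -1.3 0 6 0;9.18 -2.5 0 -1.65 0 8 0;9.18 -3.2 0 -1.9 0 10 0'; python3 -c "
from h import *
tip()"
```

```text
clock: 5.88
position: [0.4686, 0.3179, 0.1039]
ee_rot: [1.081, -2.624, 0.177]
force: [-2.9, -2.6, 17.8]
width: 0.997
gripper_force: 9.3
t 5.88 tip jig [-0.0771 -0.0262  0.083 ] F jig [-3.9  0.2 17.8] z [-0.318 -0.001 -0.948] y [-0.001  1.    -0.   ] w 1.0
```

```bash
python3 -m creep '9.18 -0.65 0 -0.25 0 2 0;9.18 -1.3 0 -0.5 0 4 0;9.18 -1.95 0 -0.75 0 6 0'; python3 -c "
from h import *
tip()
cv2.imwrite('pics/t3.png',cv2.resize(vision.get_image('scene')[...,::-1][150:350,180:380],(600,600)))"
```

```text
clock: 6.25
position: [0.4843, 0.3334, 0.1064]
ee_rot: [1.043, -2.533, 0.226]
force: [-1.6, 0.3, 26.7]
width: 0.998
gripper_force: 12.9
t 6.25 tip jig [-0.0573 -0.0263  0.0864] F jig [-0.9  1.3 26.7] z [-0.413 -0.001 -0.911] y [-0.001  1.    -0.001] w 1.0
```

View pics/t3.png

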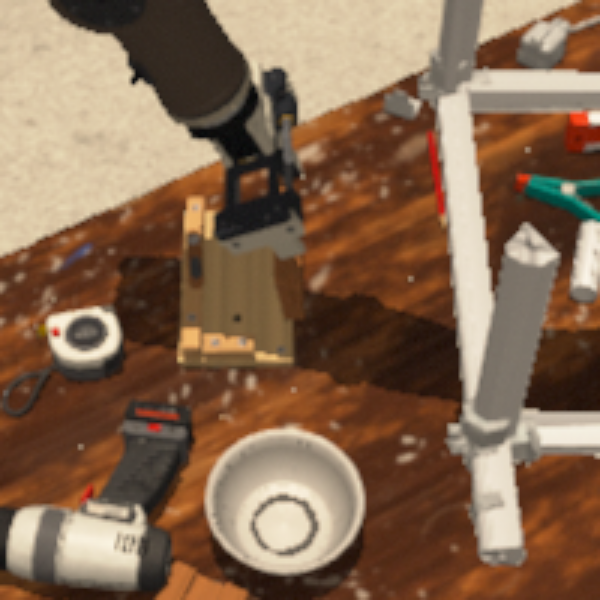

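The picture shows the board standing on edge at the front of the deck (about (288,275)), with the fingers on its top. I keep pushing forward.

```bash
python3 -m creep '9.18 -0.6 0 -0.38 0 1 0;9.18 -1.2 0 -0.65 0 2 0;9.18 -1.9 0 -0.8 0 2 0'; python3 -c "
from h import *
tip()"
```

```text
clock: 6.68
position: [0.4999, 0.3488, 0.1047]
ee_rot: [1.032, -2.505, 0.241]
force: [3.1, 4.0, 14.8]
width: 1.001
gripper_force: 7.9
t 6.67 tip jig [-0.0359 -0.0262  0.0849] F jig [ 5.   0.6 14.8] z [-0.441 -0.002 -0.898] y [-0.001  1.    -0.001] w 1.0
```

```bash
python3 -m creep '9.18 -0.7 0 -0.35 0 0 0;9.18 -1.5 0 -0.45 0 0 0;9.18 -2.3 0 -0.5 0 0 0;9.18 -2.3 0 -0.5 0 0 0'; python3 -c "
from h import *
tip()"
```

```text
clock: 7.18
position: [0.5152, 0.3641, 0.0965]
ee_rot: [1.031, -2.503, 0.242]
force: [3.4, 1.8, 5.4]
width: 1.0
gripper_force: 3.4
t 7.17 tip jig [-0.0144 -0.0262  0.0768] F jig [ 3.7 -1.2  5.4] z [-0.443 -0.001 -0.896] y [-0.001  1.    -0.001] w 1.0
```

```bash
python3 -m creep '9.18 -1.2 0 0.2 0 0 0;9.18 -2.6 0 0.8 0 0 0;9.18 -1.4 0 -1.8 0 0 0;9.18 2.6 0 -3.5 0 -5 0;9.18 4 0 -7 0 -15 0'; python3 -c "
from h import *
tip()
cv2.imwrite('pics/t4.png',cv2.resize(vision.get_image('scene')[...,::-1][150:350,180:380],(600,600)))
c=vision.camera_info('wrist');print(c['extrinsics'].round(3))"
```

```text
clock: 7.8
position: [0.5096, 0.3592, 0.175]
ee_rot: [1.125, -2.73, 0.114]
force: [1.3, 0.4, 1.2]
width: 1.001
gripper_force: 0.0
t 7.8 tip jig [-0.0165 -0.0257  0.1534] F jig [ 1.2 -0.6  1.2] z [-0.2   -0.001 -0.98 ] y [-0.001  1.    -0.   ] w 1.0
[[-0.704  0.708  0.049  0.483]
 [ 0.71   0.703  0.048  0.33 ]
 [-0.001  0.069 -0.998  0.329]
 [ 0.     0.     0.     1.   ]]
```

View pics/t4.png

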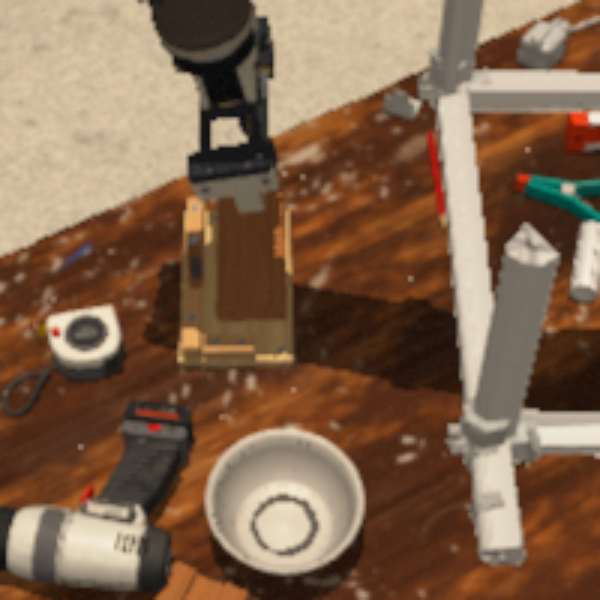

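The picture shows the board turned over and flat on the deck (about (250,260)), spanning roughly 220–285 px between the fence and the front edge. I now come in behind it and push towards the fence.

```bash
python3 -c "
from h import *
rows([((-.075,-.026,.12),0),((-.075,-.026,.06),5),((-.075,-.026,.019),5)])
rows([((x,-.026,.019),5) for x in (-.06,-.05,-.045,-.04,-.035)],((-.075,-.026,.019),5))
c=vision.camera_info('scene')
"
```

```text
[-0.075 -0.026  0.12 ] 0 [6.52 0.12 5.42] [ -0.1 -10.5  -0. ]
[-0.075 -0.026  0.06 ] 5 [ 5.6   0.12 11.45] [ -0.1 -15.5  -0. ]
[-0.075 -0.026  0.019] 5 [ 4.85  0.13 15.48] [ -0.1 -15.5  -0. ]
[-0.06  -0.026  0.019] 5 [-1.49  0.    0.13] [0. 0. 0.]
[-0.05  -0.026  0.019] 5 [-2.49  0.    0.22] [0. 0. 0.]
[-0.045 -0.026  0.019] 5 [-2.99 -0.    0.26] [0. 0. 0.]
[-0.04  -0.026  0.019] 5 [-3.49  0.    0.31] [0. 0. 0.]
[-0.035 -0.026  0.019] 5 [-3.98 -0.    0.35] [0. 0. 0.]
```

```bash
python3 -m creep '9.18 5.5 0.1 3 -0.1 -10 0;9.18 6.5 0.1 5.4 -0.1 -10.5 0;9.18 5.6 0.1 11.4 -0.1 -15.5 0;9.18 4.85 0.1 15.4 -0.1 -15.5 0;9.18 4.85 0.1 15.4 -0.1 -15.5 0'; python3 -c "
from h import *
tip()"; python3 -m creep '9.18 -1.2 0 0.1 0 0 0;9.18 -2 0 0.17 0 0 0;9.18 -2.5 0 0.22 0 0 0;9.18 -2.9 0 0.25 0 0 0;9.18 -3.3 0 0.29 0 0 0';python3 -c "
from h import *
tip()"
```

```text
clock: 8.48
position: [0.4523, 0.3037, 0.0329]
ee_rot: [-1.175, 2.852, 0.04]
force: [0.8, 0.2, 0.0]
width: 1.0
gripper_force: 0.0
t 8.47 tip jig [-0.0905 -0.0247  0.0109] F jig [ 0.7 -0.4  0. ] z [ 0.063  0.002 -0.998] y [-0.001  1.     0.002] w 1.0
clock: 9.1
position: [0.4775, 0.3283, 0.0354]
ee_rot: [-1.172, 2.846, 0.042]
force: [-2.8, -1.7, 3.2]
width: 0.998
gripper_force: 1.6
t 9.1 tip jig [-0.055  -0.025   0.0134] F jig [-3.2  0.7  3.2] z [ 0.069  0.001 -0.998] y [-0.001  1.     0.001] w 1.0
```

```bash
python3 -m creep '9.18 0 0 -0.5 0 0 0;9.18 -0.4 0 -0.45 0 0 0;9.18 -0.8 0 -0.4 0 0 0;9.18 -1 0 -0.4 0 0 0;9.18 -1.1 0 -0.4 0 0 0';python3 -c "
from h import *
tip()"
```

```text
clock: 9.72
position: [0.4847, 0.3354, 0.0398]
ee_rot: [-1.173, 2.848, 0.042]
force: [-5.9, -6.4, 7.8]
width: 1.001
gripper_force: 4.3
t 9.72 tip jig [-0.045  -0.025   0.0178] F jig [-8.7 -0.4  7.8] z [ 0.067  0.002 -0.998] y [-0.001  1.     0.002] w 1.0
```

```bash
python3 -m creep '9.18 1.5 0 -1 0 0 0;9.18 2 0 -6 0 0 0;5 2 -4 -10 0 0 0;0 0 -8 -10 0 0 0;0 -3 -12 -10 0 0 0';python3 -c "
from h import *
tip(); go((-.004,-.14,.08),0);go((-.004,-.14,.021),0)
c=vision.camera_info('wrist'); im=vision.get_image('wrist'); cv2.imwrite('pics/w5.png',cv2.resize(im,(800,600))[...,::-1])
for q in [(.034,.075,.032),(.034,-.101,.032),(-.035,-.101,.032),(-.035,.049,.032)]: print(q,(proj(c,jig2w(q))/.64).round())"
```

```text
clock: 10.35
position: [0.5876, 0.2663, 0.1437]
ee_rot: [-1.171, 2.843, 0.044]
force: [-0.0, -0.9, -0.6]
width: 0.722
gripper_force: 0.0
t 10.35 tip jig [-0.0204 -0.1466  0.1217] F jig [-0.6 -0.6 -0.6] z [ 0.073  0.001 -0.997] y [-0.001  1.     0.001] w 0.72
(-0.004, -0.14, 0.08) 0 [-1.49  0.65  4.29] [0.  4.2 0. ]
(-0.004, -0.14, 0.021) 0 [-1.06  0.65 10.17] [0.  4.2 0. ]
(0.034, 0.075, 0.032) [832. 403.]
(0.034, -0.101, 0.032) [487. 402.]
(-0.035, -0.101, 0.032) [495. 271.]
(-0.035, 0.049, 0.032) [815. 272.]
```

View pics/w5.png

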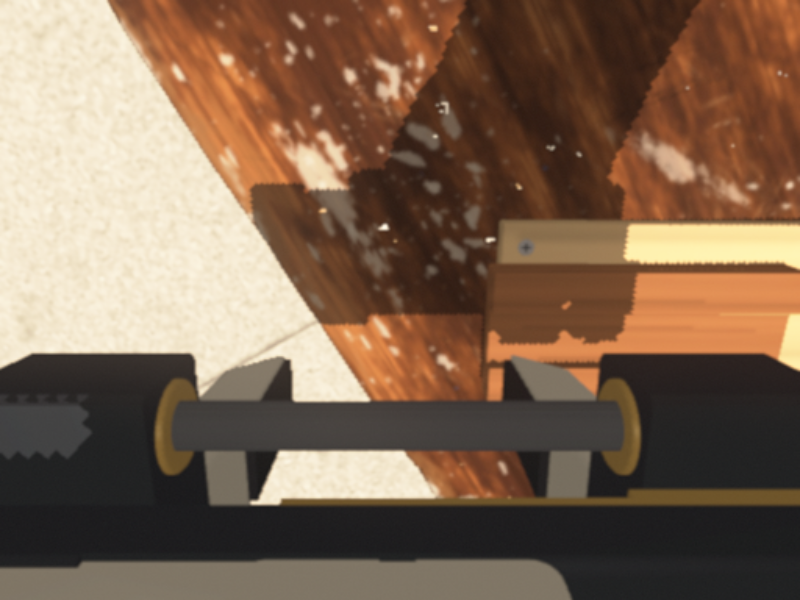

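The wrist picture shows the board's end at column 489, predicted 495, so its end is at about jig y = -0.103, and it lies flush along the fence. I close the fingers before lowering beside the end.

```bash
python3 -m creep '0 -0.5 0 0 0 2 0;0 -1.5 0 0 0 4.2 0;0 -1.5 0 0 0 4.2 0;0 -1.5 0 0 0 4.2 0;0 -1.5 0 0 0 4.2 0'; python3 -c "
from h import *
tip(); go((-.004,-.135,.08),0);go((-.004,-.135,.021),0)"
```

```text
clock: 11.02
position: [0.5967, 0.2771, 0.143]
ee_rot: [1.195, -2.902, -0.0]
force: [0.5, -0.1, -0.0]
width: 0.138
gripper_force: 0.0
t 11.03 tip jig [-0.008  -0.1453  0.121 ] F jig [ 0.3 -0.5 -0. ] z [-0.003  0.001 -1.   ] y [-0.     1.     0.001] w 0.14
(-0.004, -0.135, 0.08) 0 [-0.41  1.03  4.1 ] [ 0.1 -0.2  0. ]
(-0.004, -0.135, 0.021) 0 [-0.42  1.02 10.  ] [ 0.1 -0.2  0. ]
```

```bash
python3 -m creep '0 -0.2 0 5 0 0 0;0 -0.4 0 8.5 0 0 0;0 -0.4 0 10 0 0 0;0 -0.4 0.5 10 0 0 0;0 -0.4 1.2 10 0 0 0'; python3 -c "
from h import *
tip()"; python3 -m creep '0 0 0.5 0 0 0 0;0 0 1 0 0 0 0;0 0 1.5 0 0 0 0;0 0 2 0 0 0 0'; python3 -c "
from h import *
tip()"
```

```text
clock: 11.65
position: [0.5918, 0.2894, 0.0444]
ee_rot: [1.196, -2.904, -0.0]
force: [-0.1, 0.0, 0.6]
width: 0.002
gripper_force: 0.0
t 11.65 tip jig [-0.0027 -0.1331  0.0224] F jig [-0.1  0.1  0.6] z [-0.001  0.001 -1.   ] y [-0.001  1.     0.001] w 0.0
clock: 12.15
position: [0.5771, 0.3033, 0.043]
ee_rot: [1.196, -2.902, 0.0]
force: [0.4, -0.1, 0.3]
width: 0.0
gripper_force: 0.3
t 12.15 tip jig [-0.0035 -0.1129  0.021 ] F jig [ 0.2 -0.4  0.3] z [-0.003  0.001 -1.   ] y [-0.001  1.     0.001] w 0.0
```

```bash
python3 -m creep '0 0 0.5 0 0 0 0;0 0 1 0 0 0 0;0 0 1.4 0 0 0 0;0 0 1.7 0 0 0 0;0 0 2 0 0 0 0'; python3 -c "
from h import *
tip()"; python3 -m creep '0 0 0.2 0 0 0 0;0 0 0.2 0 0 0 0'; python3 -c "
from h import *
tip()"
```

```text
clock: 12.78
position: [0.563, 0.3172, 0.0429]
ee_rot: [1.195, -2.902, 0.0]
force: [1.3, -1.5, -0.2]
width: 0.005
gripper_force: 1.1
t 12.78 tip jig [-0.0037 -0.0931  0.0209] F jig [-0.1 -2.  -0.2] z [-0.003  0.001 -1.   ] y [-0.001  1.     0.001] w 0.0
clock: 13.02
position: [0.5614, 0.3189, 0.0429]
ee_rot: [1.196, -2.901, -0.0]
force: [0.2, -0.3, 0.9]
width: 0.008
gripper_force: 0.8
t 13.03 tip jig [-0.0037 -0.0907  0.0209] F jig [-0.1 -0.4  0.9] z [-0.003  0.002 -1.   ] y [-0.001  1.     0.002] w 0.01
```

```bash
for i in 1 2; do python3 -m creep '0 0 0.2 0 0 0 0;0 0 0.4 0 0 0 0;0 0 0.4 0 0 0 0'; python3 -c "
from h import *
tip()"; done
```

```text
clock: 13.4
position: [0.5586, 0.3217, 0.0429]
ee_rot: [1.196, -2.901, -0.0]
force: [1.5, 0.1, 1.4]
width: 0.004
gripper_force: 0.9
t 13.4 tip jig [-0.0037 -0.0867  0.0209] F jig [ 1.1 -1.   1.4] z [-0.003  0.001 -1.   ] y [-0.001  1.     0.001] w 0.0
clock: 13.78
position: [0.5557, 0.3247, 0.0429]
ee_rot: [1.196, -2.901, -0.0]
force: [-0.4, -1.4, 1.5]
width: 0.004
gripper_force: 0.8
t 13.78 tip jig [-0.0037 -0.0826  0.0209] F jig [-1.2 -0.7  1.5] z [-0.003  0.002 -1.   ] y [-0.001  1.     0.002] w 0.0
```

```bash
for i in 1 2; do python3 -m creep '0 0 0.2 0 0 0 0;0 0 0.3 0 0 0 0;0 0 0.3 0 0 0 0'; python3 -c "
from h import *
tip()"; done; python3 -c "
from h import *
cv2.imwrite('pics/t6.png',cv2.resize(np.hstack([vision.get_image('top')[160:260,200:300],vision.get_image('scene')[210:310,190:290]])[...,::-1],(800,400),interpolation=cv2.INTER_CUBIC))"
```

```text
clock: 14.15
position: [0.5546, 0.3257, 0.043]
ee_rot: [1.195, -2.903, 0.002]
force: [4.5, -4.4, 1.0]
width: 0.005
gripper_force: 2.2
t 14.15 tip jig [-0.0037 -0.0811  0.021 ] F jig [ 0.1 -6.3  1. ] z [-0.003  0.    -1.   ] y [-0.  1.  0.] w 0.0
clock: 14.52
position: [0.5541, 0.3262, 0.0433]
ee_rot: [1.193, -2.905, 0.005]
force: [8.1, -7.0, 1.4]
width: 0.006
gripper_force: 4.3
t 14.53 tip jig [-0.0037 -0.0805  0.0213] F jig [  0.8 -10.6   1.4] z [-0.002 -0.002 -1.   ] y [ 0.001  1.    -0.002] w 0.01
```

View pics/t6.png

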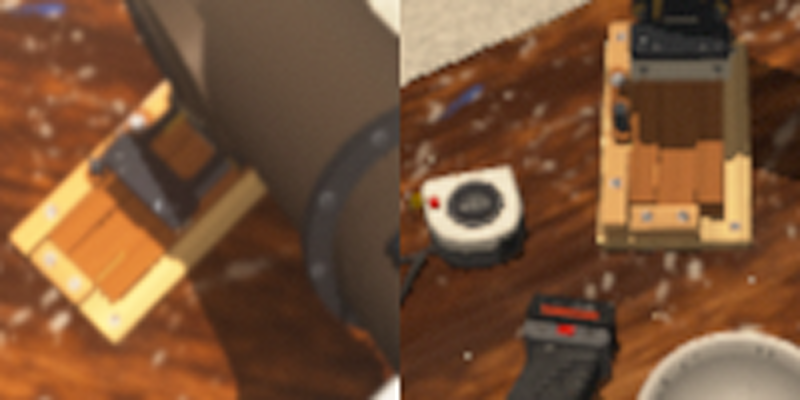

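Both views show the board with its channel up, flush against the end stop (scene (665,205)) and along the fence. One more light press toward the fence will make it square.

```bash
python3 -m creep '0 0 -1 0 0 0 0;0 0 -2 -3 0 0 0;3 4 -2 -9 0 0 0;9.18 8 3 -9 0 0 0;9.18 9 8 -9 0 0 0'; python3 -c "
from h import *
tip(); rows([((-.065,0,.05),4),((-.065,0,.021),4)])
rows([((x,0,.021),4) for x in (-.05,-.042,-.037,-.034,-.032)],((-.065,0,.021),4))"
```

```text
clock: 15.25
position: [0.4301, 0.321, 0.1343]
ee_rot: [1.191, -2.903, -0.001]
force: [-1.2, 1.4, 0.4]
width: 0.279
gripper_force: 0.0
t 15.25 tip jig [-0.0954  0.0031  0.1123] F jig [0.2 1.8 0.4] z [-0.003  0.002 -1.   ] y [0.002 1.    0.002] w 0.28
[-0.065  0.     0.05 ] 4 [-1.96 -0.32  6.29] [ 0.1 -4.2 -0.1]
[-0.065  0.     0.021] 4 [-1.96 -0.33  9.19] [ 0.1 -4.2 -0.1]
[-0.05   0.     0.021] 4 [-1.5  0.   0.1] [0. 0. 0.]
[-0.042  0.     0.021] 4 [-2.29  0.    0.16] [0. 0. 0.]
[-0.037  0.     0.021] 4 [-2.79 -0.    0.2 ] [0. 0. 0.]
[-0.034  0.     0.021] 4 [-3.09  0.    0.22] [0. 0. 0.]
[-0.032  0.     0.021] 4 [-3.29  0.    0.23] [0. 0. 0.]
```

```bash
python3 -m creep '9.18 -1.2 -0.3 2 0 -4.2 0;9.18 -1.9 -0.3 5 0 -4.2 0;9.18 -1.9 -0.3 7 0 -4.2 0;9.18 -1.9 -0.3 9 0 -4.2 0;9.18 -1.9 -0.3 9 0 -4.2 0'; python3 -m creep '9.18 -1 0 0.1 0 0 0;9.18 -1.8 0 0.1 0 0 0;9.18 -2.4 0 0.1 0 0 0;9.18 -2.7 0 0.1 0 0 0;9.18 -2.9 0 0.1 0 0 0'; python3 -c "
from h import *
tip()"
```

```text
clock: 15.88
position: [0.4457, 0.333, 0.0419]
ee_rot: [-1.174, 2.848, 0.043]
force: [0.3, -0.2, -0.0]
width: 0.824
gripper_force: 0.0
clock: 16.5
position: [0.4674, 0.3531, 0.0442]
ee_rot: [-1.172, 2.846, 0.042]
force: [-4.5, -4.7, 5.0]
width: 1.0
gripper_force: 3.2
t 16.5 tip jig [-0.0448 -0.0003  0.0222] F jig [-6.5 -0.1  5. ] z [ 0.069  0.001 -0.998] y [-0.001  1.     0.001] w 1.0
```

```bash
python3 -m creep '9.18 1 0 0 0 0 0;9.18 2 0 -3 0 0 0;4 2 0 -8 0 0 0;3 0 0 -9 0 4 0;3 -3 0 -9 0 4 0'; python3 -c "
from h import *
tip(); print(telemetry.observe()['joints'].round(2))
go((.043,.015,.085),0,-45);go((.043,.015,.05),0,-45)
go((.043,.015,.085),0,135)"
```

```text
clock: 17.12
position: [0.4852, 0.3711, 0.1379]
ee_rot: [-1.196, 2.903, 0.004]
force: [0.4, 0.2, 0.3]
width: 0.721
gripper_force: 0.0
t 17.12 tip jig [-0.021  -0.      0.1159] F jig [ 0.4 -0.1  0.3] z [ 0.002  0.001 -1.   ] y [-0.001  1.     0.001] w 0.72
[-0.86  0.52  0.17  1.75 -0.11  0.88  1.71]
(0.043, 0.015, 0.085) 0 [-6.4   1.49  3.11] [ 0.1  0.1 45.1]
(0.043, 0.015, 0.05) 0 [-6.39  1.49  6.61] [ 0.1  0.1 45.1]
(0.043, 0.015, 0.085) 0 [-6.4   1.49  3.11] [-1.000e-01  2.000e-01 -1.349e+02]
```

```bash
python3 -m creep '3 -2 0.5 0 0 0 10;3 -4 1 0 0 0 20;3 -6.4 1.5 0 0 0 30;3 -6.4 1.5 0 0 0 40;3 -6.4 1.5 0 0 0 45'; python3 -m creep '3 0 0 0 0 0 0;3 0 0 0 0 0 0'; python3 -c "
from h import *
tip(); print(telemetry.observe()['joints'].round(2))
go((.043,.015,.085),0,-45);go((.043,.015,.05),0,-45)
c=vision.camera_info('top');im=vision.get_image('wrist'); w=vision.camera_info('wrist')
print((proj(w,jig2w((.043,.015,.0665)))/.64).round())
cv2.imwrite('pics/w7.png',cv2.resize(im,(800,600))[...,::-1])"
```

```text
clock: 17.75
position: [0.5189, 0.4259, 0.1357]
ee_rot: [-0.012, -3.141, -0.001]
force: [0.8, -0.0, 0.4]
width: 0.328
gripper_force: 0.0
clock: 18.0
position: [0.5192, 0.4258, 0.1361]
ee_rot: [-0.003, -3.141, -0.002]
force: [0.6, -0.6, -0.1]
width: 0.326
gripper_force: 0.0
t 18.0 tip jig [0.0416 0.0149 0.1141] F jig [ 0.1 -0.8 -0.1] z [ 0.     0.001 -1.   ] y [0.705 0.709 0.001] w 0.33
[-1.    0.63  0.38  1.6  -0.27  0.97  1.03]
(0.043, 0.015, 0.085) 0 [-0.09  0.1   2.91] [ 0.1 -0.   0.2]
(0.043, 0.015, 0.05) 0 [-0.1   0.1   6.41] [ 0.1 -0.   0.2]
[400. 342.]
```

View pics/w7.png

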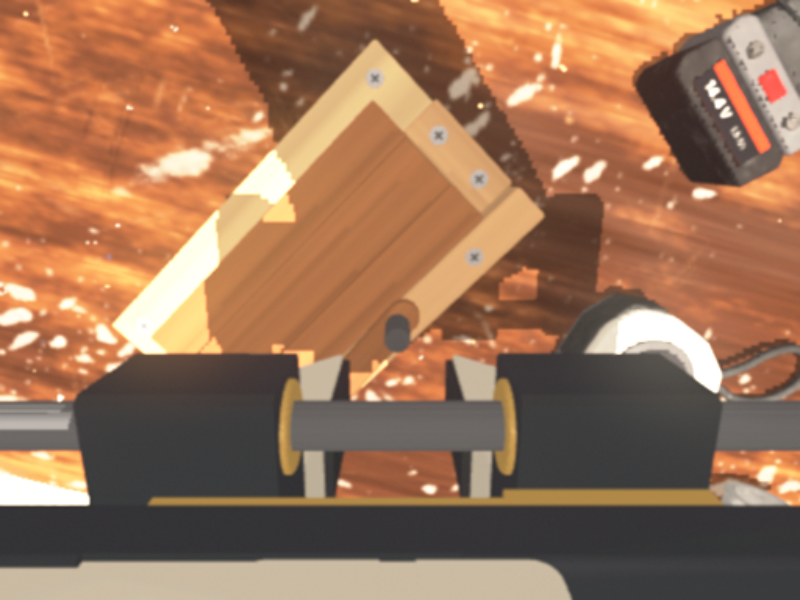

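The wrist picture shows the peg at about (397,335), midway between the fingers (predicted 400,342), and the board seated in the corner of stop and fence. I lower and straddle the peg.

```bash
python3 -m creep '3 0 0.1 3 0 0 0;3 -0.1 0.1 6.2 0 0 0;1.6 -0.1 0.1 6.2 0 0 0;1.6 -0.1 0.1 6.2 0 0 0;1.6 -0.1 0.1 6.2 0 0 0' 5; python3 -c "
from h import *
tip()";  python3 -m creep '1.6 0.7 -0.95 0 0 0 0;1.6 1.2 -2 0 0 0 0;1.6 1.3 -3.2 0 0 0 0;1.6 1.2 -4.35 0 0 0 0;1.6 0.7 -5.45 0 0 0 0';python3 -c "
from h import *
tip()"
```

```text
clock: 18.68
position: [0.5212, 0.4275, 0.0758]
ee_rot: [0.006, 3.14, 0.004]
force: [-0.3, 0.6, -0.0]
width: 0.175
gripper_force: 0.0
t 18.68 tip jig [0.0444 0.0147 0.0538] F jig [ 0.2  0.6 -0. ] z [ 0.003  0.001 -1.   ] y [0.706 0.708 0.003] w 0.18
clock: 19.3
position: [0.5134, 0.3715, 0.0742]
ee_rot: [-0.006, -3.141, -0.002]
force: [0.1, 0.7, 0.2]
width: 0.172
gripper_force: 0.3
t 19.3 tip jig [-0.0007 -0.0196  0.0522] F jig [0.6 0.4 0.2] z [ 0.     0.001 -1.   ] y [0.707 0.708 0.001] w 0.17
```

```bash
python3 -m creep '1.6 -0.5 -0.6 0 0 0 0;1.6 -0.85 -1 0 0 0 0;1.6 -0.9 -1.1 0 0 0 0;1.6 -0.9 -1.1 0 0 0 0';python3 -c "
from h import *
tip()"; python3 -m creep '2 -0.6 -0.8 0 0 0 0;2.6 -0.6 -0.8 -1 0 0 0;2.6 -0.6 -0.8 -5 0 0 0;2.6 3 -0.8 -11 0 0 0;2.6 6 2 -14 0 0 0'; python3 -c "
from h import *
tip()
w=vision.camera_info('wrist'); im=vision.get_image('wrist')
print([(proj(w,jig2w(q))/.64).round() for q in [(-.002,-.03,.0665),(.034,.075,.034),(-.035,-.075,.032),(-.035,.075,.032)]])
cv2.imwrite('pics/w8.png',cv2.resize(im,(800,600))[...,::-1])"
```

```text
clock: 19.8
position: [0.5222, 0.3621, 0.0741]
ee_rot: [-0.005, -3.141, -0.003]
force: [0.1, 0.6, -0.2]
width: 0.176
gripper_force: 1.0
t 19.8 tip jig [-0.001  -0.0325  0.0521] F jig [ 0.5  0.4 -0.2] z [ 0.001  0.001 -1.   ] y [0.706 0.708 0.002] w 0.18
clock: 20.42
position: [0.4634, 0.3792, 0.2165]
ee_rot: [0.013, 3.14, 0.001]
force: [0.3, 0.9, -0.2]
width: 0.283
gripper_force: 0.0
t 20.43 tip jig [-0.0307  0.021   0.1945] F jig [ 0.8  0.5 -0.2] z [ 0.001 -0.    -1.   ] y [0.71  0.704 0.001] w 0.28
[array([370., 390.]), array([534., 295.]), array([287., 381.]), array([456., 214.])]
```

View pics/w8.png

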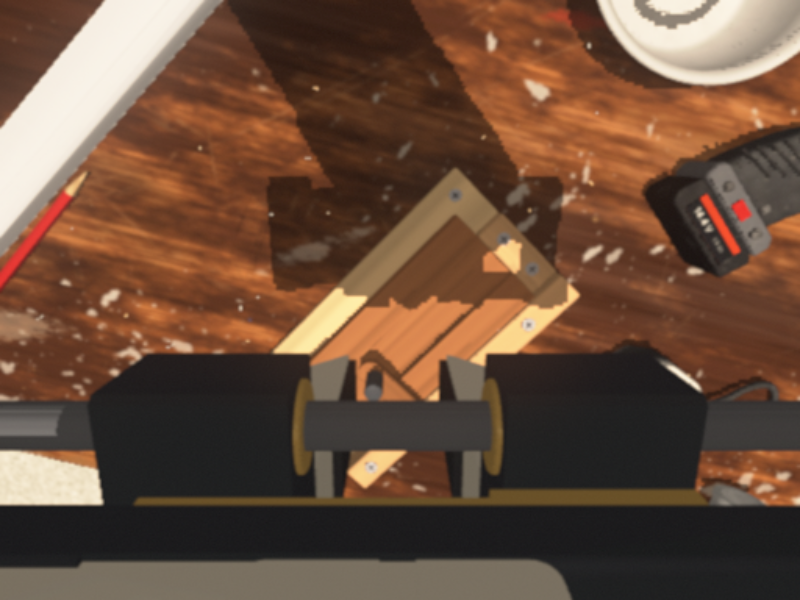

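The button stands across the board: the peg is at (373,390), predicted (370,390) for full swing. The board corner at (456,214) matches the flush prediction exactly, so I hand in.

```bash
python3 -c "
from cell import job
print(job.sign_off())"
```

```text
the job is handed in; nothing more can be done
None
```

I handed the job in at about 20.5 s: the board is rolled over channel-up, flush against the fence and end stop, and the turn-button is swung across it. I checked this in the last wrist picture; the hand-in gave no verdict.

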